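# Hang the handheld microscope on the spring balancer

### The arm

A 7-joint arm with a two-finger parallel gripper is mounted at the origin on the work surface. World frame = base frame: x ahead of the robot, y to its left, z up, the work surface at z = 0. Lengths are in mm, angles in rad, forces in N, time in s.
With the tool pointing down it reaches from about 400 to 875 mm from the base axis. Payload 4.4 kg.
Tool frame: the origin (TCP) lies on the centre line of the jaws, within the pads' length; the fingertips stand 25 mm ahead of it and the grasp point (between the pads) lies 6 mm ahead of it; x points along the fingers, y is the direction in which the jaws open and shut, and the axes are right-handed (so a half turn about x gives the same grasp; the last joint's range is limited). The gripper opens to 85 mm and grips with 20 to 120 N. Pads are 22 mm wide; open, the fingers measure 114 mm over their backs; the gripper's body (76 mm by 85 mm) begins 54 mm behind the grasp point. The pads swing forward as they close: fully open they stand 13 mm farther back than shut.
Start: joints at [-1.396, 0.628, 0.038, 1.517, -0.027, 0.996, -0.02], TCP at [154.987, 631.266, 256.313] pointing down, gripper open.
Joint ranges: [-3.06, 3.06], [-0.37, 2.12], [-1.25, 1.32], [0.18, 2.47], [-1.1, 4.24], [0.23, 1.98], [-2.94, 2.94]. Speed limits (rad/s): [2.57, 2.57, 3.14, 3.14, 3.14, 3.14, 3.14].

### API

Orientations are given as [roll, pitch, yaw] about the fixed x, y, z axes, in that order (R = Rz(yaw) Ry(pitch) Rx(roll)).
In Python, from cell import * gives the robot as it stands. The module is installed in compiled form; this text tells all that it offers.
- The arm moves only by the tool jog_arm, never from a script. Its argument "series" is a list of rows, each a list of 3 entries, a list of its own where there are three numbers: the turn, a rotation vector about the tool's x, y, z in degrees, then the shift along the tool's x, y, z in mm, then the gripper's target within -1 to 1 (shut at 1, half-way at 0, fully open at -1). In form: [[[rx, ry, rz], [dx, dy, dz], hand], ...]. A call has 1 to 8 rows; each row shifts and turns the commanded pose from where the row before left it, along the tool's axes as they then stand; what a row does not reach is not made up. A row lasts 1/8 s, in which the tool goes at most 62.5 mm and 10.7 degrees, less where a joint would pass 70% of its speed; a pose out of reach is approached as far as the arm can. A call is refused whole if a number of a shift passes 62.5 or a number of a turn 10.7, either way. A call with a gripper value outside its range is refused whole. The fingers move at their own pace and stop on an object; the grip force is fixed at half the most. Time passes only in rows, so rows that do not move let the fingers close. It gives the time, the measured TCP pose, the force and the opening at its end, in the units of the state.
- read_state(): the state, without advancing time (a new reading comes with each control period).
- get_image(name): name is "side" or "top" or "wrist"; returns a dict with "img" (480x640x3 uint8, red, green, blue), "range_z" (480x640 float32, mm along the optical axis (not along the pixel's ray), 0 where there is no reading), "fovy" (degrees; the focal length in pixels is half the picture's height over the tangent of half this angle, whatever the lens; pixels are square), "cx", "cy" (the principal point, pixels), "cam_to_world" (4x4, takes a point from camera to world coordinates). Camera axes: x right, y up, looking along -z (the intrinsics and any distortion apply to the point x, -y, -z); pixel columns grow to the right and rows downward; lengths in mm; the calibration is good to about 2 mm. A picture is of the moment at which its call begins.
- finish_job(): hands the job in, once; it reports no verdict.
The state is a dict: "clock": time; "qpos": joint angles; "qd": joint speeds; "tau": joint torques, N m; "eef_pos": TCP position; "tool_rot": TCP orientation; "force": force on the tool from outside, world axes, zero at the start; "torque": the same for the moment, N m; "width": finger opening in mm.
Only numpy, scipy, OpenCV 4.12 (cv2) and the standard library are available. Lean on these libraries where they do the work, as an engineer would, in place of code of your own. Each camera call takes 0.05 s, during which the arm holds its last target. There are 200 camera calls.

### The job

Pull the balancer's sprung hook down to the small cylindrical microscope while it stands in its rest, slip the hook through the wire bail on its top, and let the spring take it back up gently, so that the microscope hangs from the hook with the arm fully up and still. Do not lay the microscope over, and leave the jars, dish and other small things on the bench where they stand.

Things in the scene. Friction and masses are not known exactly. Their poses are not given: they have to be found in the camera images.
- stand: Balancer stand, fixed: black base plate 160 x 160 x 12 mm, upright 36 mm square aluminium column 364 mm high, round grey spring drum on it (72 mm, top at 421 mm). Origin: on the bench under the column's axis, the vertical swivel axis; z up. At swivel 0 the arm points along the stand's own -x.
- swivel (a joint): Swivel of column, carriage and arm about the column's vertical axis, rad, -0.8 to 0.8, positive counter-clockwise seen from above. Turns easily (0.03 N m of friction, damping 0.06 N m s/rad), stays where it is left.
- hook_arm (a joint): How far carriage, arm, knob and hook are pulled down the column, m: 0 = fully up, where the spring holds it; 0.14 = lowest. Net of the arm's weight the spring pulls up with 5 N at the top and 7 N at the bottom; strongly damped (25 N s/m: rises at about 0.2 m/s when let go empty). It lifts the microscope to the top by itself.
- knob_grip (a point): On the axis of the knob at the arm's end, 16 mm under its top: an upright plain black cylinder, 24 mm across, 36 mm tall, on top of the arm, straight above the hook, 200 mm from the column's axis, 298 mm above the bench when fully up. It does not spin on the arm. The arm's end under it (34 mm wide, 16 mm high) begins 20 mm below this point; nothing stands above.
- hook_seat (a point): Where a 5 mm wire's centre rests in the hook: 77.5 mm straight below knob_grip, 220.5 mm above the bench when fully up. The hook is a J of 6 mm rod under the arm's end, lying across the arm, open upward. Its underside is 8.5 mm below the seat; gap between shank and tip 16 mm. The shank stands 11 mm from the seat on the clockwise side (seen from above), the tip on the other.
- hook_tip (a point): Top of the hook's free tip: 13.5 mm above hook_seat and 11 mm from it on the counter-clockwise side of the swivel (seen from above), so the hook enters the bail moving counter-clockwise, swivel growing.
- scope: The microscope: loose upright black cylinder with two metal bands, 38 mm across, 85 mm tall, about 0.25 kg (0.2 to 0.3), with a wire bail on its top. Stands in its rest. Origin: centre of its underside, 8 mm above the bench at the start. z is its axis, up.
- bail_top (a point): Wire centre at the bail's peak, 131 mm above the microscope's underside (139 mm above the bench at the start). The bail is an upright gable-shaped loop of 5 mm wire in the microscope's x-z plane; x points at the column within about 0.45 rad. Legs at x = +-19 mm; wire centre 123 mm up at the legs. Opening over the microscope's top: 33 mm wide, 35 to 43 mm high.
- rest: Grey open cup fixed to the bench, 58 mm across, 28 mm high, inside 46 mm across with its floor 8 mm up; the microscope stands loosely in it. Near the circle that the hook describes, 192 to 208 mm from the column's axis. Origin: centre of its underside.
- jar_a: Bystander: amber glass jar with black cap, 44 mm across, 65 mm tall. Origin: centre of its underside.
- jar_b: Bystander: clear glass jar with white cap, 44 mm across, 55 mm tall. Origin: centre of its underside.
- dish: Bystander: flat glass dish, 84 mm across, 14 mm high. Origin: centre of its underside.
- pin_box: Bystander: open white plastic box 60 x 90 x 30 mm. Origin: centre of its underside.
- forceps: Bystander: steel forceps 115 mm long, 8 mm high, lying flat. Origin: middle of the underside.
- loupe: Bystander: folding hand lens, 42 mm across, 12 mm high, with a 50 mm black handle. Origin: under the lens's centre.
- vial: Bystander: small glass vial, 28 mm across, 60 mm tall. Origin: centre of its underside.

How it is judged (in metres and radians):
On the way:
1. the hook is pulled down (by 70 mm or more) while the microscope stands in its rest (value of joint hook_arm above 0.07 m and horizontal distance between scope and rest below 0.02 m and height (world z) of scope below 0.03 m), for 0.1 s.
At the end, for the whole second after the job is handed in: The microscope hangs by its bail in the hook (peak of the bail within 20 mm of hook_seat), its underside more than 60 mm above the bench, clear of the rest, within 0.4 rad of upright and moving at less than 0.08 m/s; the hook is up within 15 mm of its top stop (distance between bail_top and hook_seat below 0.02 m and value of joint hook_arm below 0.015 m and height (world z) of scope above 0.06 m and angle between scope's own z axis and vertical below 0.4 rad and linear speed of scope below 0.08 m/s and contact force between scope and rest below 0.05 N); the robot touches nothing.
It fails at once if the microscope is laid over (tilted by more than 0.8 rad) (angle between scope's own z axis and vertical above 0.8 rad).
It fails at once if the microscope is flung (faster than 0.6 m/s) (linear speed of scope above 0.6 m/s).
It fails at once if a bystander is shifted by more than 40 mm (distance of any of jar_a, jar_b, dish, pin_box, forceps, loupe, vial from where it was at the start of the episode above 0.04 m).
It also fails if it takes over 48 s, if anything falls off the work surface, if the arm or the gripper's body presses on something with over 40 N, if the wrist force passes 120 N, or if a joint passes its speed limit or range.

## Working session

There is one attempt and no reset: what is moved stays moved. The work goes in short steps, Python scripts to look and compute and a tool call to move; the robot and the scene stay as the last step left them, time stands still between calls to the robot, and variables do not carry over. Pictures are saved under pics/ and viewed, about 8 in all and at most 12, crops included, and the job is handed in when it is done.

Besides the shell and the picture viewer there is one more tool, called after "Request:" by a JSON object that holds its "fn" and its "kwargs". jog_arm: Moves the arm, as the interface text tells. Its arguments: {"type":"object","properties":{"series":{"type":"array"}},"required":["series"]}

```bash
mkdir -p pics
cat > h.py <<'E'
from cell import *
import numpy as np, cv2
def ray(d,u,v):
    f=240/np.tan(np.radians(d["fovy"])/2); M=np.array(d["cam_to_world"])
    r=M[:3,:3]@np.array([(u-d["cx"])/f,-(v-d["cy"])/f,-1]); return M[:3,3],r
def pt(d,u,v,z=None):
    o,r=ray(d,u,v)
    return o+r*((z-o[2])/r[2]) if z is not None else o+r*d["range_z"][int(v),int(u)]
def cloud(d):
    f=240/np.tan(np.radians(d["fovy"])/2); M=np.array(d["cam_to_world"])
    v,u=np.mgrid[:480,:640]; z=d["range_z"]
    P=np.stack([(u-d["cx"])/f*z,-(v-d["cy"])/f*z,-z],-1)@M[:3,:3].T+M[:3,3]
    P[z==0]=np.nan; return P
E
python3 - <<'E'
from h import *
for n in("top","side"):
    d=get_image(n); cv2.imwrite(f"pics/{n}1.png",d["img"][:,:,::-1]); print(n,d["fovy"],d["cx"],d["cy"],np.round(d["cam_to_world"],3).tolist(), (d["range_z"]>0).mean())
    np.savez(f"{n}1.npz",**d)
s=read_state(); print(s)
E
```

```text
top 46.2864947246068 320.3308956398682 246.12341423586608 [[0.025, 0.991, -0.134, 405.052], [-1.0, 0.024, -0.006, 16.17], [-0.003, 0.134, 0.991, 1239.009], [0.0, 0.0, 0.0, 1.0]] 0.9957877604166666
side 48.40557619308089 313.4968555612267 239.87494181031425 [[0.817, 0.284, -0.501, 84.327], [-0.576, 0.433, -0.694, -590.709], [0.02, 0.856, 0.517, 664.859], [0.0, 0.0, 0.0, 1.0]] 0.9959895833333333
{'clock': 0.1, 'qpos': array([-1.39580849,  0.62926367,  0.03842844,  1.51826759, -0.02703782,
        0.99630954, -0.0200316 ]), 'qd': array([ 0.00023442, -0.0003595 ,  0.00046483, -0.00157752, -0.00212692,
       -0.00061281,  0.00209156]), 'tau': array([ 3.86770829e-03, -5.64535797e+01,  1.23124592e+00, -1.93974835e+01,
        1.14548922e-02,  5.35326704e-03,  1.56644796e-05]), 'eef_pos': array([154.83057876, 630.75312344, 255.47432869]), 'tool_rot': array([-1.58415106,  1.56906477, -1.82497786]), 'force': array([ 0.05666006, -0.28195443,  0.57377754]), 'torque': array([ 0.00044706,  0.00698593, -0.01742699]), 'width': 85.5832444291108}
```

View pics/top1.png

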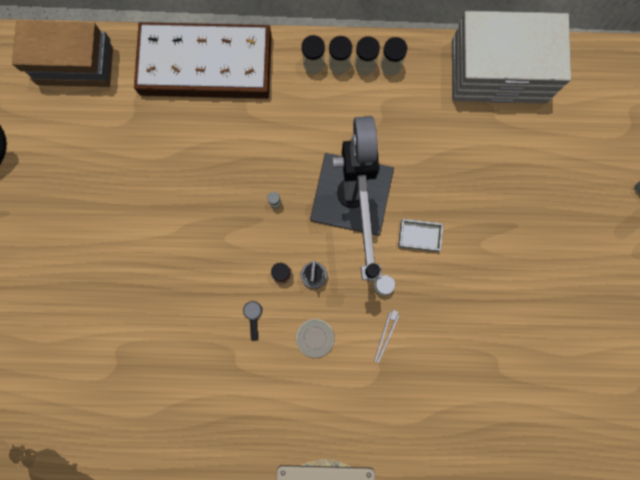

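View pics/side1.png

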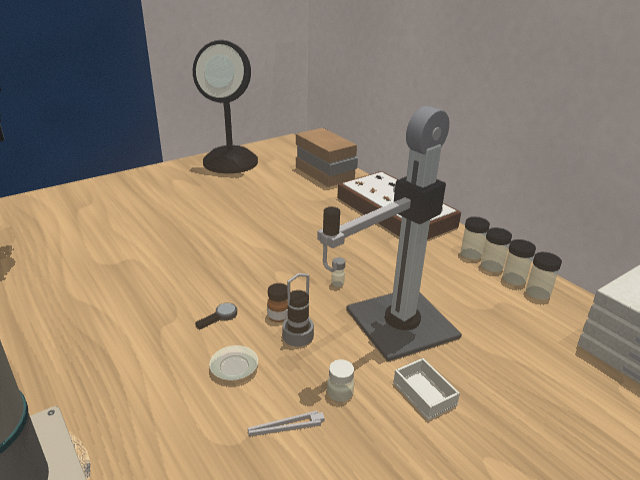

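The top view shows the knob at (372,270), the scope and rest at (314,274), and the base plate around (352,194). The white-cap jar stands under the knob at (385,285), and the amber jar is left of the scope at (281,272). In the side view the bail is at about (299,285) and the knob at (331,220).

Run:
```python
from h import *
D={n:dict(np.load(n+"1.npz")) for n in("top","side")}
def circ(p): # algebraic circle
    A=np.c_[2*p[:,:2],np.ones(len(p))]; s=np.linalg.lstsq(A,(p[:,:2]**2).sum(1),rcond=None)[0]; return s[:2],np.sqrt(s[2]+s[:2]@s[:2])
for n,d in D.items():
    d={k:(v.item() if v.ndim==0 else v) for k,v in d.items()}
    P=cloud(d); z=P[...,2]; g=lambda c,r:np.hypot(P[...,0]-c[0],P[...,1]-c[1])<r
    b=(d["img"].max(-1)<75)&(abs(z-12)<5)&(P[...,0]>500)&(P[...,0]<850)&(abs(P[...,1]+40)<150)
    k,l,st,ce=cv2.connectedComponentsWithStats(b.astype(np.uint8)); i=1+st[1:,4].argmax()
    p=P[l==i]; (c,wh,a)=cv2.minAreaRect(p[:,:2].astype(np.float32)); print(n,"plate",c,wh,a)
    q=P[(abs(z-314)<5)&(P[...,0]<620)&(P[...,0]>350)]; print("knobtop",len(q),q.mean(0),circ(q), (q.max(0)+q.min(0))/2)
    q=P[(z>265)&(z<325)&(P[...,0]>350)&(P[...,0]<720)&(abs(P[...,1]+40)<200)]; print("arm",len(q))
    if n=="top": c0=pt(d,314,274,93)
    print("scope guess",c0)
    for lo,hi in((24,31),(85,97),(97,150)):
        m=(z>lo)&(z<hi)&g(c0,45); q=P[m]
        if len(q)>3: print(lo,hi,len(q),q.mean(0).round(1),((q.max(0)+q.min(0))/2).round(1),np.ptp(q,axis=0).round(1), cv2.minAreaRect(q[:,:2].astype(np.float32)))
    m=(z>110)&(z<150)&g(c0,40); print("bail pts",P[m][:40].round(0).tolist())
d=D["top"]; cv2.imwrite("pics/c.png",np.hstack([cv2.resize(d["img"][240:310,270:400,::-1],None,fx=3,fy=3,interpolation=cv2.INTER_CUBIC)[:210], cv2.resize(D["side"]["img"][200:350,260:360,::-1],None,fx=4,fy=4)[:600][0:210*1]]) if 0 else cv2.resize(D["side"]["img"][200:350,260:360,::-1],None,fx=4,fy=4))
cv2.imwrite("pics/t.png",cv2.resize(d["img"][240:310,270:400,::-1],None,fx=6,fy=6,interpolation=cv2.INTER_CUBIC))
```

```text
top plate (679.7275390625, -21.779541015625) (117.71585845947266, 128.9977569580078) 79.01895904541016
knobtop 157 [491.91777005 -66.16687075 314.23397895] (array([491.96278554, -66.26447971]), np.float64(8.356751931971035)) [492.29376195 -66.24147542 314.10372886]
arm 1905
scope guess [501.8266978   34.80899852  93.        ]
24 31 156 [502.4  36.8  27.8] [505.3  36.9  27.6] [56.6 54.4  6.7] ((505.2247009277344, 36.915245056152344), (56.40912628173828, 54.21239471435547), 1.703107476234436)
85 97 213 [505.   36.7  93.1] [505.  37.  91.] [35.  37.  11.9] ((504.9345703125, 36.98668670654297), (34.926170349121094, 36.95823287963867), 1.5053833723068237)
97 150 68 [504.3  35.9 129.9] [505.4  32.9 120.5] [42.2 24.7 47. ] ((506.329345703125, 32.4462890625), (41.19939422607422, 22.50090789794922), 10.769698143005371)
bail pts [[526.0, 37.0, 131.0], [527.0, 35.0, 131.0], [524.0, 37.0, 133.0], [524.0, 35.0, 132.0], [525.0, 33.0, 131.0], [522.0, 37.0, 135.0], [522.0, 35.0, 132.0], [524.0, 33.0, 115.0], [520.0, 37.0, 139.0], [520.0, 35.0, 137.0], [518.0, 37.0, 140.0], [518.0, 35.0, 139.0], [516
[... 1641 characters left out ...]
9.0, 34.0, 137.0], [501.0, 34.0, 142.0], [502.0, 33.0, 142.0], [504.0, 33.0, 142.0], [506.0, 33.0, 141.0], [509.0, 34.0, 139.0], [511.0, 34.0, 139.0], [511.0, 31.0, 140.0], [513.0, 31.0, 139.0], [517.0, 33.0, 137.0], [518.0, 32.0, 137.0], [521.0, 33.0, 135.0], [521.0, 30.0, 137.0], [524.0, 32.0, 135.0], [498.0, 37.0, 140.0], [499.0, 34.0, 141.0], [500.0, 34.0, 141.0], [502.0, 33.0, 140.0], [504.0, 33.0, 140.0], [507.0, 34.0, 138.0], [509.0, 34.0, 137.0], [509.0, 31.0, 139.0], [512.0, 32.0, 137.0], [513.0, 30.0, 138.0], [516.0, 33.0, 135.0], [518.0, 32.0, 135.0], [521.0, 33.0, 133.0], [522.0, 32.0, 133.0], [526.0, 34.0, 131.0], [496.0, 37.0, 138.0], [497.0, 35.0, 139.0], [497.0, 32.0, 140.0]]
```

View pics/t.png

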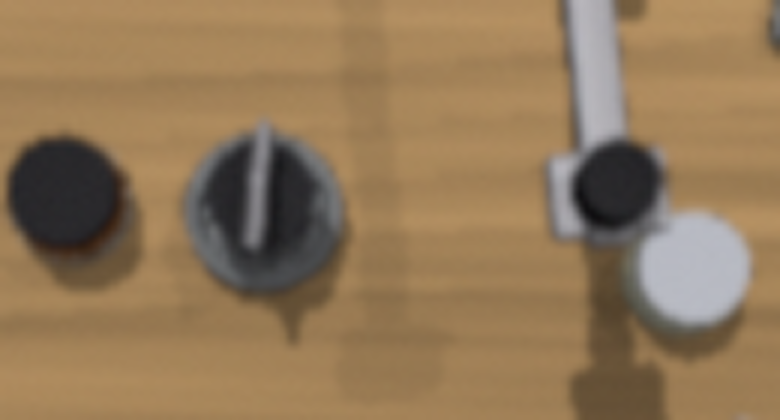

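View pics/c.png

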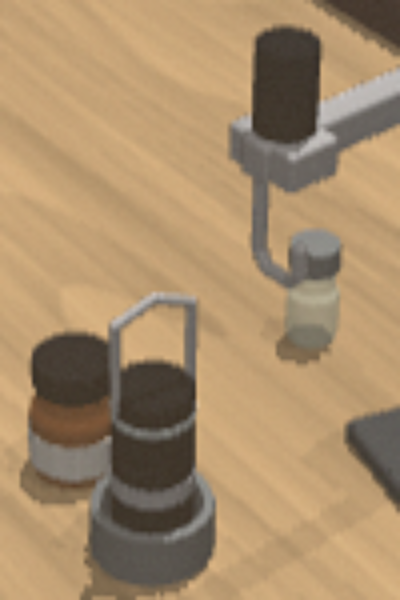

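Run:
```python
from h import *
from scipy.spatial.transform import Rotation as Ro
s=read_state(); R=Ro.from_euler("xyz",s["tool_rot"]).as_matrix(); print(R.round(3))
d=dict(np.load("top1.npz")); P=cloud(d); z=P[...,2]; im=d["img"]
# arm line
m=(z>268)&(z<290)&(P[...,0]>510)&(P[...,0]<640)&(abs(P[...,1]+50)<40); q=P[m]
vx,vy,x0,y0=cv2.fitLine(q[:,:2].astype(np.float32),cv2.DIST_HUBER,0,.01,.01).ravel(); print("arm",m.sum(),np.median(q[:,2]),vx,vy,x0,y0)
if vx<0: vx,vy=-vx,-vy
k=np.array([492,-66.2]); print("axis via arm",k+200*np.array([vx,vy]))
# plate outline: dark pixels near plate, base height
m=((abs(z-12)<6)&(im.max(-1)<80)&(P[...,0]>560)&(P[...,0]<800)&(P[...,1]>-140)&(P[...,1]<80)).astype(np.uint8)
c=max(cv2.findContours(m,0,2)[0],key=cv2.contourArea); h=cv2.convexHull(c); e=cv2.approxPolyDP(h,4,True)[:,0]; print(e.tolist(),[pt(d,u,v,12)[:2].round(1).tolist() for u,v in e])
P2=cloud(dict(np.load("side1.npz"))); d2=dict(np.load("side1.npz"));z2=P2[...,2]
m=((abs(z2-12)<6)&(d2["img"].max(-1)<90)&(P2[...,0]>560)&(P2[...,0]<820)&(P2[...,1]>-150)&(P2[...,1]<90)).astype(np.uint8)
c=max(cv2.findContours(m,0,2)[0],key=cv2.contourArea); e=cv2.approxPolyDP(cv2.convexHull(c),4,True)[:,0]; print(e.tolist(),[pt(d2,u,v,12)[:2].round(1).tolist() for u,v in e])
q=P2[(abs(z2-314)<2.5)&(P2[...,0]>450)&(P2[...,0]<540)&(abs(P2[...,1]+66)<40)];print("knob side",len(q),q.mean(0))
# bail line each view, upper pts
for PP in(P,P2):
    m=(PP[...,2]>118)&(PP[...,2]<148)&(np.hypot(PP[...,0]-504.5,PP[...,1]-35)<35); q=PP[m]
    print("bail",m.sum(),cv2.fitLine(q[:,:2].astype(np.float32),cv2.DIST_HUBER,0,.01,.01).ravel(), q[:,0].min(),q[:,0].max())
```

```text
[[-0.     0.239  0.971]
 [-0.002  0.971 -0.239]
 [-1.    -0.002 -0.   ]]
arm 626 278.16598321060275 0.99322975 0.116166726 574.3209 -56.521423
axis via arm [690.64595032 -42.96665497]
[[341, 168], [360, 208], [362, 232], [311, 220], [318, 186]] [[748.8, -18.3], [658.3, -62.4], [604.4, -67.6], [628.6, 45.9], [706.2, 32.3]]
[[347, 306], [420, 320], [460, 336], [387, 359]] [[627.3, 43.1], [716.8, -68.0], [745.5, -142.0], [593.7, -111.6]]
knob side 130 [490.24385891 -70.66073024 314.52167443]
bail 56 [ 9.9775112e-01 -6.7027435e-02  5.0453308e+02  3.6716896e+01] 484.5650117908939 526.5050107804587
bail 105 [ 9.9783039e-01 -6.5836884e-02  5.0333304e+02  3.3703686e+01] 482.59688538388 525.5305006384018
```

Request:
{"fn": "jog_arm", "kwargs": {"series": [[[0, 0, 0], [-20, -20, 30], -1], [[0, 0, 0], [-20, -24, 42], -1], [[0, 0, 0], [-20, -24, 45], -1], [[0, 0, 0], [-20, -24, 45], -1], [[0, 0, 0], [-20, -24, 45], -1], [[0, 0, 0], [-10, -24, 45], -1], [[0, 0, 0], [0, -26, 40], -1], [[0, 0, 0], [0, -40, 20], -1]]}}

```text
clock: 1.1
eef_pos: [410.8, 355.1, 365.8]
tool_rot: [-0.484, 1.57, -0.727]
force: [-0.4, -0.4, -0.8]
width: 85.2
```

Request:
{"fn": "jog_arm", "kwargs": {"series": [[[0, 0, 0], [0, -48, 22], -1], [[0, 0, 0], [0, -50, 23], -1], [[0, 0, 0], [0, -50, 23], -1], [[0, 0, 0], [0, -50, 23], -1], [[0, 0, 0], [0, -50, 23], -1], [[0, 0, 0], [0, -50, 23], -1], [[0, 0, 0], [0, -46, 22], -1], [[0, 0, 0], [0, -40, 18], -1]]}}

```text
clock: 2.1
eef_pos: [489.1, -60.4, 366.1]
tool_rot: [-2.538, 1.57, -2.78]
force: [1.1, 0.6, -0.3]
width: 85.3
```

Request:
{"fn": "jog_arm", "kwargs": {"series": [[[-10, 0, 0], [0, 0, 0], -1], [[-10, 0, 0], [0, 0, 0], -1], [[0, 0, 0], [0, 0, 0], -1]]}}

```text
clock: 2.48
eef_pos: [488.9, -58.5, 366.0]
tool_rot: [2.758, 1.57, 2.864]
force: [-0.4, 0.1, 0.5]
width: 85.1
```

```bash
cat > st.py <<'E'
from h import *
from scipy.spatial.transform import Rotation as Ro
def st():
    s=read_state(); R=Ro.from_euler("xyz",s["tool_rot"]).as_matrix(); return s,R
E
python3 - <<'E'
from st import *
s,R=st(); print(s["eef_pos"].round(1),R.round(3).tolist(),s["qpos"].round(2))
d=get_image("wrist"); cv2.imwrite("pics/w1.png",d["img"][:,:,::-1]); P=cloud(d)
q=P[(abs(P[...,2]-314)<6)&(abs(P[...,0]-491)<40)&(abs(P[...,1]+67)<40)]; print(len(q), q.mean(0) if len(q) else "", ((q.max(0)+q.min(0))/2, np.ptp(q,axis=0)) if len(q) else "")
E
```

```text
[488.9 -58.5 366. ] [[-0.001, -0.106, 0.994], [0.0, 0.994, 0.106], [-1.0, 0.0, -0.001]] [-0.09  0.29  0.21  1.79 -0.07  1.07  1.81]
1522 [490.3966917  -67.46253965 312.96374032] (array([491.36344094, -67.43157143, 311.86325536]), array([23.91389772, 23.46501099,  7.69887189]))
```

View pics/w1.png

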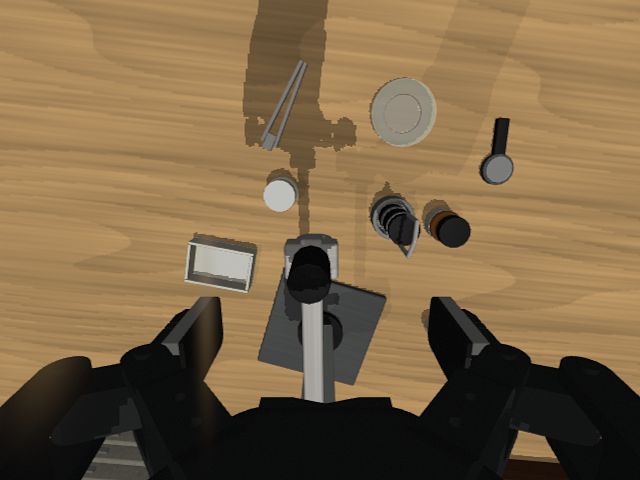

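The wrist view shows the knob at (311,275), midway between the open fingers. Depth puts its axis at (491.4, −67.4), which agrees with the top view. I'll descend and grip.

Request:
{"fn": "jog_arm", "kwargs": {"series": [[[0, 0, 0], [0, -9, 1.5], -1], [[0, 0, 0], [15, 0, 0], -1], [[0, 0, 0], [20, 0, 0], -1], [[0, 0, 0], [14, 0, 0], -1], [[0, 0, 0], [7, 0, 0], -1], [[0, 0, 0], [0, 0, 0], -1]]}}

```text
clock: 3.28
eef_pos: [491.6, -67.2, 310.1]
tool_rot: [-3.125, 1.57, -3.017]
force: [-0.3, -0.1, -0.0]
width: 85.2
```

Request:
{"fn": "jog_arm", "kwargs": {"series": [[[0, 0, 0], [0, 0, 0], 0], [[0, 0, 0], [0, 0, 0], 0.4], [[0, 0, 0], [0, 0, 0], 1], [[0, 0, 0], [0, 0, 0], 1], [[0, 0, 0], [0, 0, 0], 1], [[0, 0, 0], [0, 0, 0], 1], [[0, 0, 0], [0, 0, 0], 1], [[0, 0, 0], [0, 0, 0], 1]]}}

```text
clock: 4.28
eef_pos: [491.7, -67.2, 310.7]
tool_rot: [-0.066, 1.57, 0.042]
force: [-1.0, 1.5, 5.3]
width: 22.4
```

Run:
```python
from st import *
s,R=st(); print(s["eef_pos"].round(1),s["force"].round(1),s["width"],R.round(3).tolist())
C=np.array([690,-46]); p=s["eef_pos"][:2]; print(np.hypot(*(p-C)),np.degrees(np.arctan2(*(p-C)[::-1]))%360)
```

```text
[491.7 -67.2 310.7] [-1.   1.5  5.3] 22.373193295740364 [[0.001, -0.108, 0.994], [0.0, 0.994, 0.108], [-1.0, -0.0, 0.001]]
199.3869225696503 186.09071996603817
```

Request:
{"fn": "jog_arm", "kwargs": {"series": [[[5, 0, 0], [0, 17.5, 0], 1], [[0, 0, 0], [0, 0, 0], 1], [[0, 0, 0], [0, 0, 0], 1]]}}

```text
clock: 4.65
eef_pos: [490.5, -50.2, 310.7]
tool_rot: [-0.22, 1.569, -0.198]
force: [1.2, 0.9, 5.1]
width: 22.6
```

Run:
```python
from st import *
s,R=st(); print(s["eef_pos"].round(2),s["force"].round(1),s["torque"].round(2),s["width"],R.round(3).tolist())
```

```text
[490.49 -50.21 310.74] [1.2 0.9 5.1] [ 0.13 -0.24  0.06] 22.584531486789743 [[0.002, -0.022, 1.0], [-0.0, 1.0, 0.022], [-1.0, -0.0, 0.002]]
```

Request:
{"fn": "jog_arm", "kwargs": {"series": [[[5, 0, 0], [0, 17.5, 0.8], 1], [[5, 0, 0], [0, 17.5, 0.8], 1], [[5, 0, 0], [0, 17.5, 0.8], 1], [[0, 0, 0], [0, 0, 0], 1], [[0, 0, 0], [0, 0, 0], 1]]}}

```text
clock: 5.28
eef_pos: [495.9, 1.9, 310.4]
tool_rot: [-0.22, 1.57, -0.46]
force: [-0.2, 0.6, 5.1]
width: 22.3
```

Run:
```python
from st import *
s,R=st(); print(s["eef_pos"].round(2),s["force"].round(1),s["torque"].round(2),s["width"],R.round(3).tolist())
p=np.array([[491.7,-67.2],[490.49,-50.21],s["eef_pos"][:2]])
C=np.array([690,-46]); print(np.hypot(*(p-C).T),np.degrees(np.arctan2((p-C)[:,1],(p-C)[:,0]))%360)
```

```text
[495.9    1.91 310.45] [-0.2  0.6  5.1] [ 0.07 -0.08  0.1 ] 22.262273164156472 [[0.001, 0.238, 0.971], [-0.0, 0.971, -0.238], [-1.0, -0.0, 0.001]]
[199.43001279 199.55441413 199.92399953] [186.10224065 181.2088589  166.13584334]
```

Request:
{"fn": "jog_arm", "kwargs": {"series": [[[5, 0, 0], [0, 17.5, 0.8], 1], [[5, 0, 0], [0, 17.5, 0.8], 1], [[5, 0, 0], [0, 17.5, 0.8], 1], [[5, 0, 0], [0, 17.5, 0.8], 1], [[0, 0, 0], [0, 0, 0], 1], [[0, 0, 0], [0, 0, 0], 1]]}}

```text
clock: 6.02
eef_pos: [523.6, 65.9, 310.2]
tool_rot: [-2.632, 1.57, 3.062]
force: [-0.9, 1.4, 5.7]
width: 22.3
```

Request:
{"fn": "jog_arm", "kwargs": {"series": [[[0, 0, 0], [8, 0, 0], 1], [[0, 0, 0], [12, 0, 0], 1], [[0, 0, 0], [15, 0, 0], 1], [[0, 0, 0], [15, 0, 0], 1], [[0, 0, 0], [15, 0, 0], 1], [[0, 0, 0], [15, 0, 0], 1], [[0, 0, 0], [15, 0, 0], 1], [[0, 0, 0], [10, 0, 0], 1]]}}

```text
clock: 7.02
eef_pos: [523.7, 65.9, 205.1]
tool_rot: [2.837, 1.57, 2.247]
force: [-1.3, 1.6, 8.4]
width: 22.4
```

Request:
{"fn": "jog_arm", "kwargs": {"series": [[[0, 0, 0], [4, 0, 0], 1], [[0, 0, 0], [0, 0, 0], 1], [[0, 0, 0], [0, 0, 0], 1]]}}

```text
clock: 7.4
eef_pos: [523.6, 65.7, 201.4]
tool_rot: [-2.897, 1.57, 2.797]
force: [-0.5, 1.5, 6.5]
width: 22.3
```

```bash
cat > look.py <<'E'
from st import *
import sys
s,R=st(); print(s["clock"],s["eef_pos"].round(2),s["force"].round(1),s["torque"].round(2),round(s["width"],1),R.round(3).tolist())
p=s["eef_pos"][:2]; C=np.array([690,-46]); print(np.hypot(*(p-C)),np.degrees(np.arctan2(*(p-C)[::-1]))%360)
a=get_image("side"); b=get_image("top"); np.savez("L.npz",side=a["img"],sz=a["range_z"])
x=cv2.resize(a["img"][190:370,230:390],None,fx=3.3,fy=3.3,interpolation=cv2.INTER_CUBIC)
y=cv2.resize(b["img"][220:320,260:320],None,fx=3.3,fy=3.3)
o=np.zeros((x.shape[0],x.shape[1]+y.shape[1],3),np.uint8); o[:,:x.shape[1]]=x; o[:y.shape[0],x.shape[1]:]=y
cv2.imwrite(f"pics/{sys.argv[1]}.png",o[:,:,::-1])
for n,d in(("side",a),("top",b)):
    P=cloud(d); m=(P[...,2]>118)&(P[...,2]<145)&(np.hypot(P[...,0]-504.5,P[...,1]-35)<28); q=P[m]
    if len(q): print(n,"near-bail pts",len(q),np.median(q,0).round(1))
E
python3 look.py l1
```

```text
7.4 [523.57  65.72 201.37] [-0.5  1.5  6.5] [0.22 0.16 0.07] 22.3 [[-0.001, 0.556, 0.831], [0.0, 0.831, -0.556], [-1.0, -0.0, -0.001]]
200.4497566966283 146.12641766793664
side near-bail pts 107 [502.6  34.  134.9]
top near-bail pts 4 [486.   36.9 129.3]
```

View pics/l1.png

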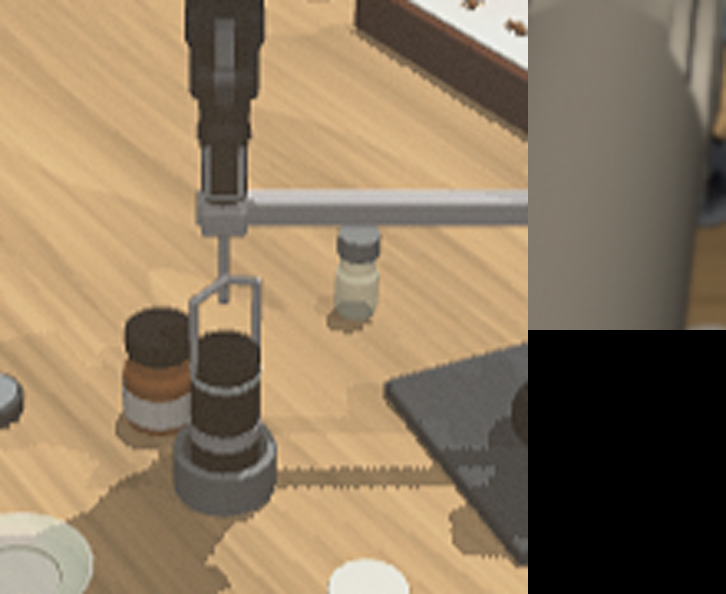

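The side view shows the hook behind the bail, with its lower end at about (224,300), lined up with the opening. The arm is level and pulled down 109 mm. I'll swing counter-clockwise into the bail.

Request:
{"fn": "jog_arm", "kwargs": {"series": [[[-1.7, 0, 0], [0, -5.9, 0.1], 1], [[-1.7, 0, 0], [0, -5.9, 0.1], 1], [[-1.7, 0, 0], [0, -5.9, 0.1], 1], [[0, 0, 0], [0, 0, 0], 1]]}}

```text
clock: 8.0
eef_pos: [514.3, 50.2, 201.5]
tool_rot: [-3.048, 1.57, 2.735]
force: [-1.4, 0.6, 6.3]
width: 22.0
```

Request:
{"fn": "jog_arm", "kwargs": {"series": [[[-1.7, 0, 0], [0, -5.9, 0.1], 1], [[-1.7, 0, 0], [0, -5.9, 0.1], 1], [[-1.7, 0, 0], [0, -5.9, 0.1], 1], [[0, 0, 0], [0, 0, 0], 1], [[0, 0, 0], [0, 0, 0], 1]]}}

```text
clock: 8.62
eef_pos: [506.7, 34.4, 201.5]
tool_rot: [-2.894, 1.57, 2.977]
force: [0.1, 0.4, 7.8]
width: 22.7
```

```bash
sed -i 's/\[190:370,230:390\],None,fx=3.3,fy=3.3/[255:325,265:335],None,fx=8,fy=8/' look.py; python3 look.py l2
```

```text
8.625 [506.69  34.38 201.51] [0.1 0.4 7.8] [0.05 0.21 0.02] 22.7 [[-0.0, 0.4, 0.916], [0.0, 0.916, -0.4], [-1.0, -0.0, -0.0]]
200.15514078134677 156.32402272235362
side near-bail pts 140 [504.3  33.6 130.5]
```

View pics/l2.png

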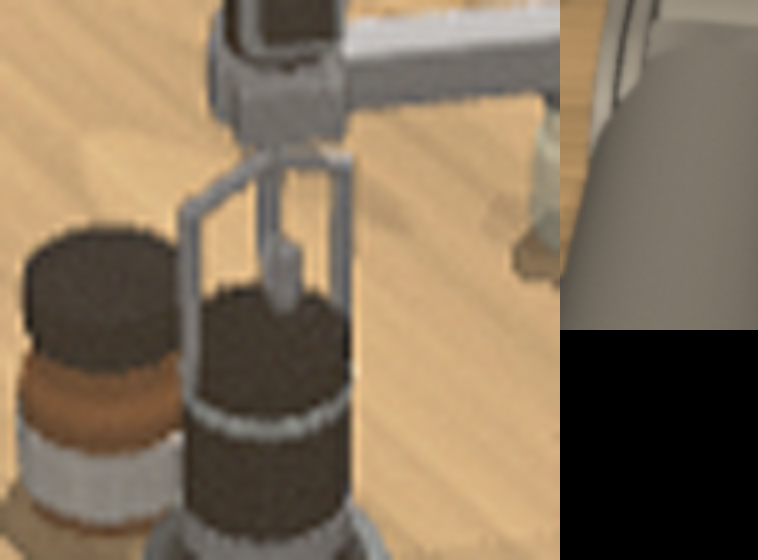

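The side view shows the hook tip in front of the bail opening at (285,265), with the shank behind it and the bail not disturbed. I'll check the tip's depth before lifting.

Run:
```python
from h import *
d=get_image("side"); 
for u,v in((300,286),(300,289),(300,292),(298,279),(300,275),(288,290),(308,285)): print(u,v,pt(d,u,v).round(1))
```

```text
300 286 [500.8  21.7 124.5]
300 289 [501.1  22.2 117.8]
300 292 [501.2  22.3 111.3]
298 279 [509.9  41.5 123.9]
300 275 [508.9  33.9 137.2]
288 290 [484.2  34.  115.3]
308 285 [525.9  33.6 109.4]
```

The depths agree: the tip is at y≈22, the bail wire at y≈34 and the shank at y≈42, so the hook spans the wire. I'll raise it gently.

Request:
{"fn": "jog_arm", "kwargs": {"series": [[[0, 0, 0], [-5, 0, 0], 1], [[0, 0, 0], [-6, 0, 0], 1], [[0, 0, 0], [-6, 0, 0], 1], [[0, 0, 0], [-4, 0, 0], 1], [[0, 0, 0], [-3, 0, 0], 1], [[0, 0, 0], [-3, 0, 0], 1], [[0, 0, 0], [-3, 0, 0], 1], [[0, 0, 0], [-3, 0, 0], 1]]}}

```text
clock: 9.78
eef_pos: [506.9, 34.7, 234.4]
tool_rot: [-2.138, 1.57, -2.55]
force: [-0.7, -1.0, 3.2]
width: 22.3
```

Request:
{"fn": "jog_arm", "kwargs": {"series": [[[0, 0, 0], [-3, 0, 0], 1], [[0, 0, 0], [-3, 0, 0], 1], [[0, 0, 0], [-3, 0, 0], 1], [[0, 0, 0], [-3, 0, 0], 1], [[0, 0, 0], [-3, 0, 0], 1], [[0, 0, 0], [-3, 0, 0], 1], [[0, 0, 0], [-2, 0, 0], 1], [[0, 0, 0], [0, 0, 0], 1]]}}

```text
clock: 10.78
eef_pos: [507.0, 35.1, 254.5]
tool_rot: [1.002, 1.571, 0.59]
force: [-0.4, -1.5, 3.2]
width: 22.5
```

```bash
sed -i 's/\[255:325,265:335\],None,fx=8,fy=8/[200:350,250:370],None,fx=4,fy=4/' look.py; python3 look.py l3
```

```text
10.775 [506.98  35.11 254.48] [-0.4 -1.5  3.2] [-0.17  0.07 -0.07] 22.5 [[0.0, 0.4, 0.916], [0.0, 0.916, -0.4], [-1.0, 0.0, 0.0]]
200.19120399399407 156.099127377828
side near-bail pts 288 [507.6  33.7 120.6]
```

View pics/l3.png

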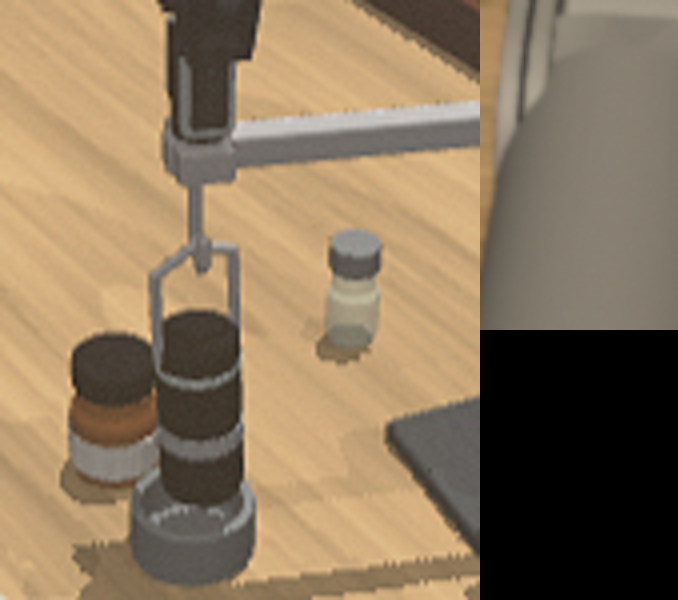

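The microscope hangs upright from the hook at (200,250) and its lower end is coming out of the rest. The force dropped by about 3 N. I'll keep raising to the top, which is a TCP height of about 310.

Request:
{"fn": "jog_arm", "kwargs": {"series": [[[0, 0, 0], [-3, 0, 0], 1], [[0, 0, 0], [-4, 0, 0], 1], [[0, 0, 0], [-5, 0, 0], 1], [[0, 0, 0], [-5, 0, 0], 1], [[0, 0, 0], [-5, 0, 0], 1], [[0, 0, 0], [-5, 0, 0], 1], [[0, 0, 0], [-5, 0, 0], 1], [[0, 0, 0], [-5, 0, 0], 1]]}}

```text
clock: 11.88
eef_pos: [507.0, 35.1, 291.6]
tool_rot: [1.271, 1.571, 0.859]
force: [0.3, -0.7, 1.8]
width: 22.2
```

Request:
{"fn": "jog_arm", "kwargs": {"series": [[[0, 0, 0], [-5, 0, 0], 1], [[0, 0, 0], [-5, 0, 0], 1], [[0, 0, 0], [-4, 0, 0], 1], [[0, 0, 0], [-2, 0, 0], 1], [[0, 0, 0], [-1, 0, 0], 1], [[0, 0, 0], [0, 0, 0], 1], [[0, 0, 0], [0, 0, 0], 1], [[0, 0, 0], [0, 0, 0], 1]]}}

```text
clock: 12.88
eef_pos: [507.0, 35.1, 308.2]
tool_rot: [3.108, 1.571, 2.696]
force: [0.1, -0.8, 3.6]
width: 22.2
```

Request:
{"fn": "jog_arm", "kwargs": {"series": [[[0, 0, 0], [-1, 0, 0], 1], [[0, 0, 0], [-1, 0, 0], 1], [[0, 0, 0], [0, 0, 0], 1], [[0, 0, 0], [0, 0, 0], 1], [[0, 0, 0], [0, 0, 0], 1], [[0, 0, 0], [0, 0, 0], 1], [[0, 0, 0], [0, 0, 0], 1], [[0, 0, 0], [0, 0, 0], 1]]}}

```text
clock: 13.88
eef_pos: [507.0, 35.1, 310.3]
tool_rot: [1.204, 1.571, 0.792]
force: [-0.1, -0.1, 3.9]
width: 22.5
```

Request:
{"fn": "jog_arm", "kwargs": {"series": [[[0, 0, 0], [0, 0, 0], 0.3], [[0, 0, 0], [0, 0, 0], 0], [[0, 0, 0], [0, 0, 0], -0.5], [[0, 0, 0], [0, 0, 0], -1], [[0, 0, 0], [0, 0, 0], -1], [[0, 0, 0], [0, 0, 0], -1], [[0, 0, 0], [0, 0, 0], -1], [[0, 0, 0], [0, 0, 0], -1]]}}

```text
clock: 14.88
eef_pos: [506.9, 35.1, 310.3]
tool_rot: [-2.785, 1.571, 3.086]
force: [-0.2, -0.3, 0.6]
width: 85.5
```

Request:
{"fn": "jog_arm", "kwargs": {"series": [[[0, 0, 0], [-10, 0, 0], -1], [[0, 0, 0], [-20, 0, 0], -1], [[0, 0, 0], [-25, 0, 0], -1], [[0, 0, 0], [-25, 0, 0], -1], [[0, 0, 0], [0, 0, 0], -1], [[0, 0, 0], [0, 0, 0], -1], [[0, 0, 0], [0, 0, 0], -1], [[0, 0, 0], [0, 0, 0], -1]]}}

```text
clock: 15.88
eef_pos: [506.6, 35.1, 389.6]
tool_rot: [-2.572, 1.569, -2.984]
force: [-1.0, 0.3, -0.3]
width: 85.3
```

Request:
{"fn": "jog_arm", "kwargs": {"series": [[[0, 0, 0], [0, 0, 0], -1], [[0, 0, 0], [0, 0, 0], -1], [[0, 0, 0], [0, 0, 0], -1], [[0, 0, 0], [0, 0, 0], -1], [[0, 0, 0], [0, 0, 0], -1], [[0, 0, 0], [0, 0, 0], -1], [[0, 0, 0], [0, 0, 0], -1], [[0, 0, 0], [0, 0, 0], -1]]}}

```text
clock: 16.88
eef_pos: [507.0, 35.1, 390.3]
tool_rot: [2.855, 1.571, 2.443]
force: [0.3, 0.0, -0.5]
width: 85.3
```

Run:
```python
from st import *
s,R=st(); print(s["clock"],s["eef_pos"].round(1),s["force"].round(1),s["width"])
old=dict(np.load("side1.npz"))
a=get_image("side"); x=[get_image("side") for _ in range(8)]
cv2.imwrite("pics/e.png",a["img"][:,:,::-1])
print("frame motion",[int((abs(i["img"].astype(int)-a["img"]).max(-1)>40)[150:400,200:380].sum()) for i in x])
P=cloud(a); q=P[(abs(P[...,2]-314)<8)&(np.hypot(P[...,0]-507,P[...,1]-35)<16)]; print("knob top z",np.percentile(q[:,2],95),q.mean(0))
m=(np.hypot(P[...,0]-505,P[...,1]-35)<30)&(P[...,2]>60)&(P[...,2]<240)&(a["img"].max(-1)<90); q=P[m]; print("scope body",len(q),np.percentile(q,[2,98],axis=0).round(1))
```

```text
16.875 [507.   35.1 390.3] [ 0.3  0.  -0.5] 85.32903060640282
frame motion [0, 0, 0, 0, 0, 0, 0, 0]
knob top z 315.81552551192357 [504.33435746  29.50061372 312.47047865]
scope body 835 [[489.6  15.7  96.1]
 [520.9  45.5 178. ]]
```

View pics/e.png

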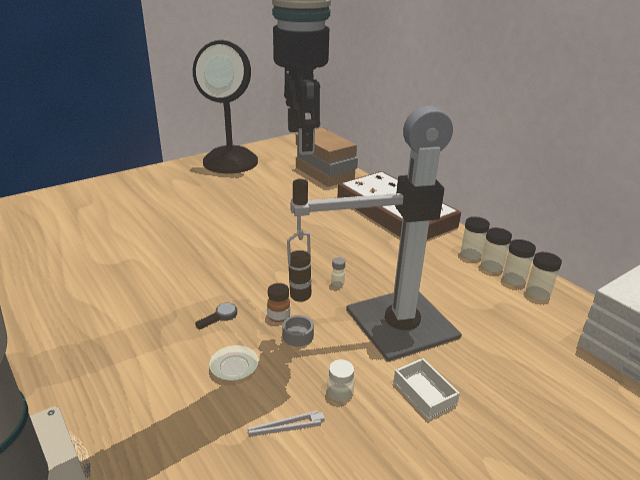

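The microscope hangs upright at (300,275), with the knob at full height, no motion across eight frames, the gripper clear and the bystanders in place. I'll hand the job in.

```bash
python3 -c "from cell import *; print(finish_job())"
```

```text
the job is handed in; nothing more can be done
None
```

The microscope is hanging upright from the hook with the balancer arm fully up, and the job is handed in; no verdict was reported. I gripped the knob, swung the arm clockwise past the microscope, and pulled it down 109 mm. I then swung it counter-clockwise through the bail, raised it slowly to the top, let go and moved the gripper clear. That took about 17 s of the 48 s allowed.

- **Before lifting:** depth readings showed the hook's tip and shank on opposite sides of the bail wire.
- **Height:** the knob top is back at about 314 mm, its fully-up height. The lowest visible part of the microscope's body is about 90 mm above the bench, well clear of the rest.
- **Stillness:** nothing changed across eight camera frames over about 0.4 s.
- **Gripper:** it is about 80 mm above where it held the knob, and the force reading is near zero.
- **Bystanders:** in the last picture they stand where they started. I checked this by eye and did not measure it.

No check failed. The top camera was blocked by the robot while the hook went in, so I used the side camera only for that step.

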